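Free the left-hand knob and back the stop bar off

TASK

Clear the length-stop jig for the next piece: its stop bar is clamped by a black knob with a LEFT-HAND thread, so loosen the knob by turning it clockwise (seen from above) about a quarter turn, never the other way, and do not drag the bar while it is still clamped. Then draw the bar by its upright grip along its channel, away from the wooden offcut, until its tail is felt to bear on the screw-in steel stud of the end plate: press it home there with a light finger push of about 10 N for a moment (more than 20 N would shift the plate), and let go. Leave the offcut lying in the jig and the nail jar standing where they are.

Things in the scene. Friction and masses are not known exactly. Their poses are not given: they have to be found in the camera images.
- jig: grey length-stop jig fixed on the bench, 90 mm wide (its x), 330 mm long (its y, -110 to +220 mm). Origin on the bench under the knob's axis; y runs along the greased channel from offcut to end plate. A bridge under the knob has its top at 58 mm; channel walls and lips are 30.5 mm high, 57 mm wide. Power leads hang over the bench's right edge, about 0.5 m ahead and 0.3 m right of the robot's base: keep clear.
- knob_grip (a point): point on the upright axis of the black plastic knob, 97 mm over the bench when the joint reads 0, at the height to grip: middle of its straight bar-shaped wing, which is 44 mm long (this point's x axis), 14 mm thick (its y) and stands free from 22 mm below this point to 16 mm above it, over a round flange of 42 mm diameter. The knob climbs 4 mm per radian as it is loosened.
- knob (a joint): angle of the knob in rad, growing as it turns clockwise seen from above (left-hand thread: clockwise loosens). 0 is tight, starts lie between 0 and 0.3; its foot clamps the bar up to about 0.8; it counts as loose beyond 1.0; it can turn to 2.2 at most, and turning it below -0.15 overtightens it. It takes up to about 0.5 N m to turn and stays where it is left.
- stop_bar: aluminium stop bar, 34 mm wide, 14 mm thick, 165 mm long, loose in the jig's channel (1.5 mm play at each side and above), clamped by the knob's foot. Origin under its upright grip, on its underside; its y axis points to the end plate. It reaches from y = -135 mm (nose, at the offcut) to y = +30 mm (tail). Unclamped it slides with under 3 N if drawn straight along the channel.
- bar_grip (a point): point in the bar's upright grip, a fin 20 mm wide (bar's x) and 12 mm thick (bar's y) that rises to 66 mm over the bar's underside; this point is 16 mm below its top, 60 mm over the bench
- bar_tail (a point): middle of the bar's flat tail end, 30 mm from its grip along the bar's y axis, 7 mm over its underside
- end_plate: dark steel angle fixed on the jig's tail end, 46 mm wide, 24 mm high. Origin at the foot of the face towards the bar; y points away from the bar. A steel stud (12 mm round head) sticks out 4 to 24 mm from that face: how far differs each time and is not measured, so the bar's stop must be felt. The bar slides 13 to 63 mm until its tail meets the stud. Plate and stud are rigid.
- plate_face (a point): point on the middle of the end plate's face, 7 mm over its foot, in line with the middle of the bar's tail; the stud sticks out 4 to 24 mm from this face, so the tail ends that far short of it
- offcut: wooden offcut 42 x 70 x 20 mm lying across the jig between the nose fence and the bar's nose, a bystander; origin at the centre of its underside
- nail_jar: glass nail jar with a lid, 62 mm in diameter, 85 mm high, standing on the bench to the left; a bystander; origin at the centre of its underside

How it is judged:
By the outcome, as a careful person would: the job done as asked, in the order asked, and still so for the second after the job is handed in, with the robot touching nothing.
It also fails if it takes over 48 s, if anything falls off the work surface, if the arm or the gripper's body presses on something with over 40 N, if the wrist force passes 120 N, or if a joint passes its speed limit or range.

ROBOT

A 6-joint arm with a two-finger parallel gripper is mounted at the origin on a cart in front of the work surface, level with it; the furniture and walls round the work are solid. World frame = base frame: x ahead of the robot, y to its left, z up, the work surface at z = 0. Lengths are in m, angles in rad, forces in N, time in s.
With the tool pointing down it reaches from about 0.35 to 0.875 m from the base axis. Payload 4.2 kg.
Tool frame: the origin (TCP) lies at the very end of the fingers, on their centre line; the grasp point (between the pads) lies 19 mm behind it (arm.hold_point_z is the distance from the TCP to the grasp point, in m); y points along the fingers, z is the direction in which the jaws open and shut, and the axes are right-handed (so a half turn about y gives the same grasp; the last joint's range is limited). The gripper opens to 85 mm and grips with 20 to 120 N. Pads are 22 mm wide; open, the fingers measure 114 mm over their backs; the gripper's body (76 mm by 85 mm) begins 54 mm behind the grasp point. The pads swing forward as they close: fully open they stand 13 mm farther back than shut.
Start: joints at [1.484, 0.385, 0.008, 0, -1.194, -0.259], TCP at [0.212, 0.588, 0.231] pointing down, gripper open.
Joint ranges: [-3.14, 3.14], [-1.21, 2.06], [-1.07, 1.41], [-3.16, 2.05], [-2.99, -0.16], [-3.1, 3.1]. Speed limits (rad/s): [2.79, 2.79, 3.14, 3.14, 3.14, 3.14].

INTERFACE

Orientations are given as a unit quaternion [w, x, y, z].
In Python, from plant import sense, read_camera, sign_off, arm gives the robot as it stands. The module is installed in compiled form; this text tells all that it offers.
- The arm moves only by the tool move_arm, never from a script. Its argument "increments" is a list of rows, each a list of 7 numbers: the shift along the tool's x, y, z in cm, then the turn, a rotation vector about the tool's x, y, z in rad, then the opening, from 0 (shut) to 1 (fully open). In form: [[x, y, z, rx, ry, rz, gripper], ...]. A call has 1 to 20 rows; each row shifts and turns the commanded pose from where the row before left it, along the tool's axes as they then stand; what a row does not reach is not made up. A row lasts 1/8 s, in which the tool goes at most 62.5 mm and 10.7 degrees, less where a joint would pass 70% of its speed; a pose out of reach is approached as far as the arm can. A call with a gripper value outside its range is refused whole. The fingers move at their own pace and stop on an object; "squeeze" is the grip in N (left out, the last holds). Time passes only in rows, so rows that do not move let the fingers close. It gives the time, the measured TCP pose, the force and the opening at its end, in the units of the state.
- sense(): the state, without advancing time (a new reading comes with each control period).
- read_camera(name): name is "side" or "top"; returns a dict with "pixels" (420x560x3 uint8, red, green, blue), "depth" (420x560 float32, m along the optical axis (not along the pixel's ray), 0 where there is no reading), "fovy" (degrees; the focal length in pixels is half the picture's height over the tangent of half this angle, whatever the lens; pixels are square), "cx", "cy" (the principal point, pixels), "T" (4x4, takes a point from camera to world coordinates). Camera axes: x right, y down, z forward; pixel columns grow to the right and rows downward; lengths in m; the calibration is good to about 2 mm. A picture is of the moment at which its call begins.
- sign_off(): hands the job in, once; it reports no verdict.
The state is a dict: "clock": time; "qpos": joint angles; "dq": joint speeds; "joint_torque": joint torques, N m; "tcp_pos": TCP position; "ee_rot": TCP orientation; "contact_force": force on the tool from outside, world axes, zero at the start; "torque": the same for the moment, N m; "finger_gap": finger opening in m.
Only numpy, scipy, OpenCV 4.12 (cv2) and the standard library are available. Lean on these libraries where they do the work, as an engineer would, in place of code of your own. Each camera call takes 0.05 s, during which the arm holds its last target. There are 200 camera calls.

## Working session

There is one attempt and no reset: what is moved stays moved. The work goes in short steps, Python scripts to look and compute and a tool call to move; the robot and the scene stay as the last step left them, time stands still between calls to the robot, and variables do not carry over. Pictures are saved under pics/ and viewed, on a budget of 10 in all, crops included, one or two more only if the job needs it, and the job is handed in when it is done.

Besides the shell and the picture viewer there is one more tool, called after "Emit:" by a JSON object that holds its "api" and its "payload", one argument or row to a line. move_arm: Moves the arm, as the interface text tells. Its arguments: {"type":"object","properties":{"increments":{"type":"array","items":{"type":"array","items":{"type":"number"}}},"squeeze":{"type":"number"}},"required":["increments"]}

```bash
mkdir -p pics; cat > h.py <<'E'
import numpy as np, cv2
from plant import sense, read_camera, arm
def cam(n):
    c=read_camera(n); np.savez(f'{n}.npz',**c)
    return c
def ld(n): return dict(np.load(f'{n}.npz'))
def cloud(c):
    h,w=c['depth'].shape; f=h/2/np.tan(np.radians(float(c['fovy']))/2)
    v,u=np.mgrid[:h,:w]; d=c['depth']
    P=np.stack([(u-c['cx'])/f*d,(v-c['cy'])/f*d,d],-1)
    return P@c['T'][:3,:3].T+c['T'][:3,3]
E
python3 - <<'E'
from h import *
s=sense(); print({k:np.round(v,3).tolist() for k,v in s.items()}); print(arm.hold_point_z,dir(arm))
for n in('top','side'):
    c=cam(n); cv2.imwrite(f'pics/{n}0.png',c['pixels'][:,:,::-1]); print(n,c['fovy'],c['cx'],c['cy'],c['T'].round(3).tolist())
E
```

```text
{'clock': 0.0, 'qpos': [1.484, 0.386, 0.007, -0.001, -1.194, -0.259], 'dq': [-0.002, 0.0, 0.001, -0.001, -0.0, -0.002], 'joint_torque': [0.0, -39.229, 18.84, 4.186, -0.005, 0.0], 'tcp_pos': [0.212, 0.587, 0.23], 'ee_rot': [0.122, -0.122, -0.696, 0.697], 'contact_force': [-0.153, 0.898, -0.467], 'torque': [0.008, -0.034, 0.049], 'finger_gap': 0.086}
0.0187 ['PlanningError', '__class__', '__delattr__', '__dict__', '__dir__', '__doc__', '__eq__', '__format__', '__ge__', '__getattribute__', '__getstate__', '__gt__', '__hash__', '__init__', '__init_subclass__', '__le__', '__lt__', '__module__', '__ne__', '__new__', '__reduce__', '__reduce_ex__', '__repr__', '__setattr__', '__sizeof__', '__str__', '__subclasshook__', '__weakref__', 'hold_point_z']
top 45.11384834276233 281.8703748162372 218.22868200283062 [[-0.016, -1.0, 0.019, 0.409], [-1.0, 0.016, 0.003, 0.279], [-0.003, -0.019, -1.0, 0.955], [0.0, 0.0, 0.0, 1.0]]
side 57.08971998473671 276.7870269453408 210.65611443838597 [[0.999, 0.014, -0.039, 0.463], [0.041, -0.369, 0.929, -0.498], [-0.001, -0.929, -0.369, 0.404], [0.0, 0.0, 0.0, 1.0]]
```

View pics/top0.png

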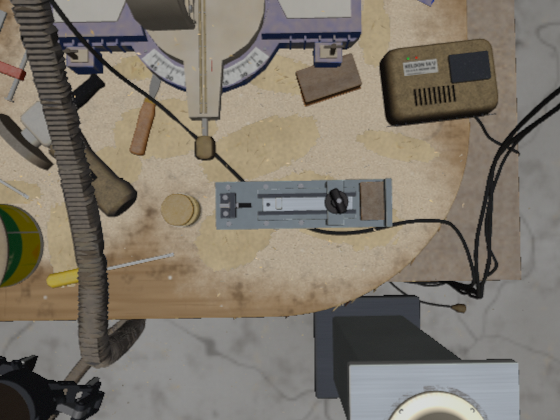

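View pics/side0.png

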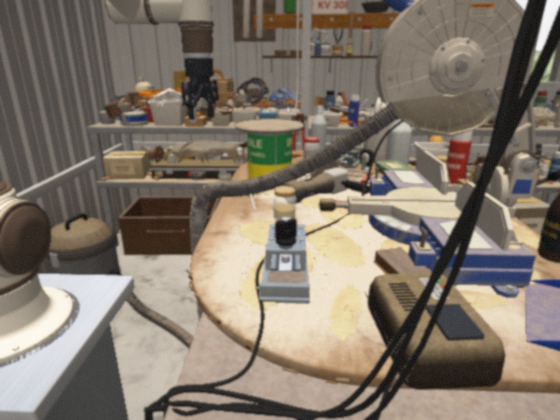

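The top view shows the jig (cols 215–391, rows 179–229), with the end plate at its left end near (228,205), the knob at (337,200) and the offcut at (374,200). The jar is at (180,209). A dust hose at cols 40–130 lies between the arm and the jig. The side view looks along the jig from the offcut end.

```bash
python3 - <<'E'
from h import *
c=ld('top'); P=cloud(c); im=c['pixels'][:,:,::-1]
cr=cv2.resize(im[170:240,205:400],None,fx=4,fy=4,interpolation=cv2.INTER_CUBIC); cv2.imwrite('pics/top_crop.png',cr)
z=P[...,2]
m=np.zeros(z.shape,bool); m[170:240,205:400]=1
vis=np.clip(z[170:240,205:400]/0.12*255,0,255).astype(np.uint8)
cv2.imwrite('pics/top_z.png',np.vstack([cr,cv2.resize(cv2.applyColorMap(vis,cv2.COLORMAP_JET),None,fx=4,fy=4,interpolation=cv2.INTER_NEAREST)]))
# knob top
def rep(n,mask):
    Q=P[mask&m]; print(n,len(Q),Q.mean(0).round(4),Q.min(0).round(4),Q.max(0).round(4))
rep('knob>100',(z>.095))
for lo,hi in((.062,.075),(.05,.062),(.045,.07),(.028,.033),(.02,.027)): rep((lo,hi),(z>lo)&(z<hi))
# PCA of knob wing
Q=P[m&(z>.098)][:,:2]; print(cv2.PCACompute2(Q.astype(np.float32),None), cv2.minAreaRect(Q.astype(np.float32)*1000))
J=P[m&(z>.01)&(z<.034)][:,:2]; print('jig rect',cv2.minAreaRect(J.astype(np.float32)*1000))
j=P[150:250,150:205]; q=j[j[...,2]>.07]; print('jar',cv2.minEnclosingCircle(q[:,:2].astype(np.float32)),q[:,2].max())
# hose heights
for r in range(0,360,30):
    row=P[r,30:150]; k=row[...,2]>.1
    if k.any(): print(r,'hose x',row[k][:,0].mean().round(3),'y',row[k][:,1].min().round(3),row[k][:,1].max().round(3),'z',row[k][:,2].min().round(3),row[k][:,2].max().round(3))
E
```

```text
knob>100 308 [0.4447 0.2044 0.265 ] [0.4087 0.1737 0.0951] [0.4741 0.2787 0.9548]
(0.062, 0.075) 67 [0.4531 0.2168 0.0729] [0.425  0.1667 0.062 ] [0.4904 0.2926 0.075 ]
(0.05, 0.062) 378 [0.4525 0.1885 0.0582] [0.4142 0.1724 0.0503] [0.493  0.2877 0.0616]
(0.045, 0.07) 386 [0.4524 0.1889 0.0582] [0.4142 0.1724 0.0455] [0.493  0.2914 0.0682]
(0.028, 0.033) 2087 [0.4537 0.1964 0.0308] [0.4093 0.0808 0.028 ] [0.4971 0.3833 0.033 ]
(0.02, 0.027) 884 [0.4524 0.2485 0.0243] [0.4095 0.0913 0.02  ] [0.4959 0.3972 0.027 ]
(array([[0.4440955 , 0.20522156]], dtype=float32), array([[-0.43792075,  0.8990135 ],
       [ 0.8990135 ,  0.43792075]], dtype=float32), array([[0.00161956],
       [0.00011998]], dtype=float32)) ((425.7803649902344, 222.05873107910156), (42.503761291503906, 110.38339233398438), 37.84456253051758)
jig rect ((458.17578125, 238.66156005859375), (128.8188934326172, 337.88421630859375), 1.7232253551483154)
jar ((0.44928932189941406, 0.3803752362728119), 0.10959500819444656) 0.9547937620282833
0 hose x 0.691 y 0.417 0.618 z 0.222 0.426
30 hose x 0.697 y 0.44 0.63 z 0.191 0.34
60 hose x 0.658 y 0.279 0.644 z 0.131 0.955
90 hose x 0.623 y 0.606 0.647 z 0.172 0.203
120 hose x 0.583 y 0.603 0.65 z 0.139 0.179
150 hose x 0.54 y 0.609 0.645 z 0.114 0.151
180 hose x 0.494 y 0.605 0.652 z 0.101 0.125
210 hose x 0.445 y 0.612 0.629 z 0.1 0.101
```

View pics/top_z.png

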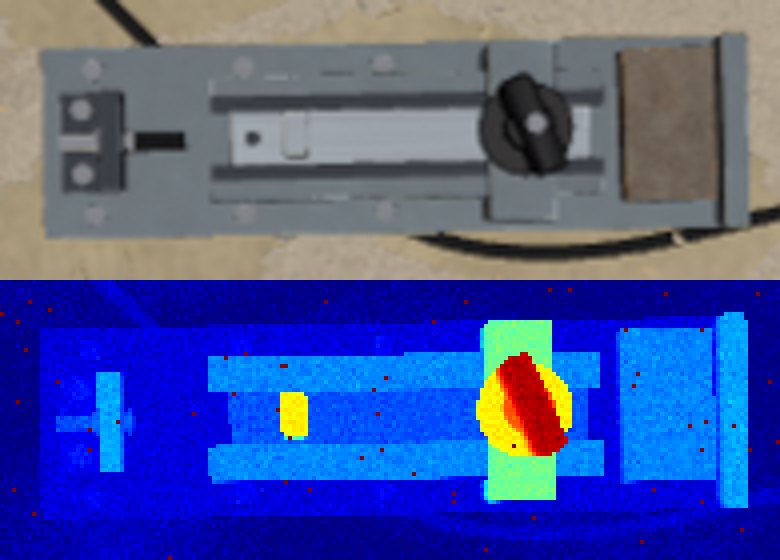

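The enlarged crop shows the wing from about (515,85) to (550,160), tilted counter-clockwise of world x, and the fin at (294,133). The tail is at col 232, and the stud tip is about (133,141), only slightly proud of the plate face at col 125. I'll turn these into world positions with masks.

```bash
python3 - <<'E'
from h import *
from scipy.spatial.transform import Rotation as R
c=ld('top'); 
c['depth']=cv2.medianBlur(c['depth'],3); P=cloud(c); z=P[...,2]
def reg(n,u0,u1,v0,v1,lo,hi):
    Q=P[170+v0//4:170+v1//4,205+u0//4:205+u1//4].reshape(-1,3); Q=Q[(Q[:,2]>lo)&(Q[:,2]<hi)]
    r=cv2.minAreaRect(Q[:,:2].astype(np.float32)*1000)
    print(n,len(Q),'mean',Q.mean(0).round(4),'rect',np.round(r[0],1),np.round(r[1],1),round(r[2],1)); return Q
Q=reg('wing',460,600,50,200,.1,.13)
w,V=np.linalg.eigh(np.cov(Q[:,:2].T)); print('wing dir',V[:,1],np.degrees(np.arctan2(V[1,1],V[0,1])))
reg('flange',460,600,50,200,.066,.09)
reg('bridge',460,600,20,240,.05,.064)
reg('fin',260,330,90,180,.055,.09)
reg('barTop',240,480,110,165,.008,.022)
a=reg('lip1',215,470,75,110,.026,.035);b=reg('lip2',215,470,168,195,.026,.035)
for q in(a,b): p=np.polyfit(q[:,1],q[:,0],1); print('slope dx/dy',p)
reg('fence',715,750,30,230,.02,.06)
reg('plate',90,130,90,190,.019,.04)
reg('stud',125,145,125,155,.01,.04)
reg('jigall',40,750,30,250,.006,.04)
f=210/np.tan(np.radians(c['fovy'])/2)
def px(u,v,h):
    d=np.array([(205+u/4-.375-c['cx'])/f,(170+v/4-.375-c['cy'])/f,1]); d=c['T'][:3,:3]@d;o=c['T'][:3,3]; return (o+d*(h-o[2])/d[2]).round(4)
print('tail',px(231,138,.0145),'studtip',px(133,141,.013),'plateface',px(125,141,.024),'fin c',px(294,134,.066),'knob flange c',px(526,124,.075))
jr=P[180:240,150:205].reshape(-1,3); jr=jr[(jr[:,2]>.07)&(jr[:,2]<.1)]; print('jar',cv2.minEnclosingCircle(jr[:,:2].astype(np.float32)))
s=sense(); M=R.from_quat(s['ee_rot'],scalar_first=True).as_matrix(); print(M.round(3))
E
```

```text
wing 230 mean [0.4527 0.1875 0.1128] rect [453.1 186.8] [43.4 14.1] 22.6
wing dir [-0.92454086 -0.38108294] -157.59922143264086
flange 209 mean [0.4516 0.19   0.0766] rect [453.8 187.1] [38.  41.1] 27.9
bridge 376 mean [0.4526 0.1878 0.0582] rect [453.6 187.2] [79.  28.9] 0.5
fin 75 mean [0.4521 0.2874 0.0753] rect [452.  287.4] [10.5 18.6] 89.1
barTop 0 mean [nan nan nan] rect [0. 0.] [0. 0.] 0.0
lip1 528 mean [0.4737 0.2651 0.0311] rect [474.4 266.4] [115.4  15. ] 89.2
lip2 384 mean [0.4332 0.2671 0.0312] rect [433.2 267.1] [115.2   9.2] 89.1
slope dx/dy [0.0064692  0.47199453]
slope dx/dy [0.01574202 0.42902372]
fence 420 mean [0.4534 0.0888 0.0328] rect [453.2  88.7] [14.2 87.7] 88.7
plate 174 mean [0.4535 0.3717 0.0321] rect [453.5 373.5] [42.8 16.7] 0.0
stud 34 mean [0.4546 0.3624 0.0161] rect [454.7 362.7] [11.8  7.4] 0.4
jigall 7848 mean [0.4506 0.2474 0.02  ] rect [453.3 241.5] [329.7 101.5] 89.1
tail [0.4538 0.3171 0.0145] studtip [0.4532 0.3629 0.013 ] plateface [0.4527 0.3656 0.024 ] fin c [0.4526 0.2872 0.066 ] knob flange c [0.4549 0.1861 0.075 ]
jar ((0.4437881112098694, 0.4626303017139435), 0.02831139974296093)
[[-0.941 -0.001 -0.339]
 [ 0.339 -0.002 -0.941]
 [-0.    -1.     0.002]]<stdin>:8: RuntimeWarning: Mean of empty slice.
  ret = um.true_divide(
```

Emit:
{"api": "move_arm", "payload": {
  "increments": [
    [-3.6,0,2.95,0,0,0,0.6],
    [-3.6,0,2.95,0,0,0,0.6],
    [-3.6,0,2.95,0,0,0,0.6],
    [-3.6,0,2.95,0,0,0,0.6],
    [-3.6,0,2.95,0,0,0,0.6],
    [-3.6,0,2.95,0,0,0,0.6],
    [-3.6,0,2.95,0,0,0,0.6],
    [-3.6,0,2.95,0,0,0,0.6],
    [-3.6,0,2.95,0,0,0,0.6],
    [-3.8,0,2.95,0,0,0,0.6],
    [0,0,0,0,-0.148,0,0.6],
    [0,0,0,0,-0.148,0,0.6],
    [0,0,0,0,-0.148,0,0.6],
    [0,0,0,0,-0.148,0,0.6],
    [0,0,0,0,-0.148,0,0.6],
    [0,0,0,0,0,0,0.6],
    [0,0,0,0,0,0,0.6]
  ],
  "squeeze": 40
}}

```text
clock: 2.22
tcp_pos: [0.4523, 0.1877, 0.2311]
ee_rot: [-0.138, 0.138, -0.694, 0.694]
contact_force: [0.0, 0.9, 0.4]
finger_gap: 0.051
```

```bash
cat >> h.py <<'E'
from scipy.spatial.transform import Rotation as R
def goto(p,ang):
    "cm in tool axes to world p, and ry to bring jaw axis to ang deg (mod 180)"
    s=sense(); M=R.from_quat(s['ee_rot'],scalar_first=True).as_matrix()
    a=np.degrees(np.arctan2(M[1,2],M[0,2])); d=(ang-a+90)%180-90
    print('t',s['clock'],'tcp',s['tcp_pos'].round(4) if hasattr(s['tcp_pos'],'round') else s['tcp_pos'],'jaw',a.round(2),'tilt',M[:,1].round(3),'q',np.round(s['qpos'],2),'gap',s['finger_gap'],'F',np.round(s['contact_force'],2),'T',np.round(s['torque'],2))
    print('move cm',(M.T@(np.array(p)-s['tcp_pos'])*100).round(3),'ry',round(-np.radians(d),3))
E
python3 -c "
from h import *
goto([.4531,.187,.080],112.6)"
```

```text
t 2.225 tcp [0.4523 0.1877 0.2311] jaw -67.53 tilt [-0. -0. -1.] q [ 0.73  0.15 -0.31 -0.   -1.1   1.24] gap 0.05102723040685673 F [0.02 0.93 0.41] T [-0.01 -0.04  0.03]
move cm [-0.059 15.112  0.096] ry -0.002
```

Emit:
{"api": "move_arm", "payload": {
  "increments": [
    [-0.06,3,0.1,0,0,0,0.6],
    [0,3,0,0,0,0,0.6],
    [0,3,0,0,0,0,0.6],
    [0,3,0,0,0,0,0.6],
    [0,2,0,0,0,0,0.6],
    [0,1,0,0,0,0,0.6],
    [0,0,0,0,0,0,0.6],
    [0,0,0,0,0,0,0.6]
  ]
}}

```text
clock: 3.22
tcp_pos: [0.4539, 0.1875, 0.0821]
ee_rot: [0.139, -0.138, 0.694, -0.693]
contact_force: [-0.0, -0.1, 1.7]
finger_gap: 0.0511
```

```bash
python3 - <<'E'
from h import *
goto([.4531,.187,.081],112.6)
c=cam('side'); cv2.imwrite('pics/side1.png',cv2.resize(c['pixels'][180:320,210:370,::-1],None,fx=5,fy=4.2)[:590])
E
```

```text
t 3.225 tcp [0.4539 0.1875 0.0821] jaw -67.42 tilt [ 0.002  0.001 -1.   ] q [ 0.72  0.33 -0.51  0.   -0.73  1.24] gap 0.05110291010874717 F [-0.01 -0.15  1.68] T [-0.03 -0.03  0.01]
move cm [0.095 0.114 0.014] ry -0.0
```

View pics/side1.png

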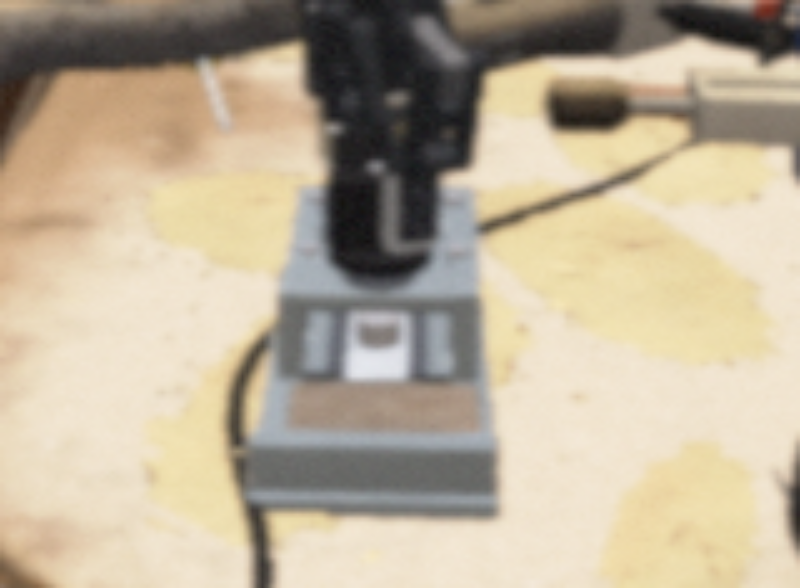

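The view shows the fingers straddling the wing (crop 330–440, 170–280), just above the flange. I'll close now.

Emit:
{"api": "move_arm", "payload": {
  "increments": [
    [0.09,0,0,0,0,0,0.3],
    [0,0,0,0,0,0,0.1],
    [0,0,0,0,0,0,0.0],
    [0,0,0,0,0,0,0.0],
    [0,0,0,0,0,0,0.0]
  ],
  "squeeze": 50
}}

```text
clock: 3.9
tcp_pos: [0.453, 0.1856, 0.082]
ee_rot: [-0.139, 0.138, -0.693, 0.694]
contact_force: [2.8, -5.5, 3.7]
finger_gap: 0.013
```

```bash
python3 -c "
from h import *
goto([.4531,.187,.081],112.6)"
```

```text
t 3.9 tcp [0.453  0.1856 0.082 ] jaw -67.39 tilt [ 0.001 -0.002 -1.   ] q [ 0.72  0.33 -0.52  0.   -0.73  1.24] gap 0.013029585067468558 F [ 2.79 -5.54  3.73] T [-1.48 -0.75 -0.  ]
move cm [-0.058  0.099 -0.127] ry 0.0
```

Emit:
{"api": "move_arm", "payload": {
  "increments": [
    [0,0,0.12,0,0,0,0],
    [0,-0.04,0,0,0.1,0,0],
    [0,-0.04,0,0,0.1,0,0],
    [0,-0.04,0,0,0.1,0,0],
    [0,-0.04,0,0,0.1,0,0],
    [0,0,0,0,0,0,0]
  ]
}}

```text
clock: 4.65
tcp_pos: [0.4532, 0.1854, 0.0834]
ee_rot: [0.001, -0.002, -0.707, 0.707]
contact_force: [0.3, -3.6, 4.2]
finger_gap: 0.0133
```

```bash
python3 -c "
from h import *
goto([.4531,.1858,.081],112.6)"
```

```text
t 4.65 tcp [0.4532 0.1854 0.0834] jaw -90.25 tilt [ 0.001 -0.    -1.   ] q [ 0.72  0.33 -0.51  0.   -0.73  0.84] gap 0.013275759946426283 F [ 0.33 -3.58  4.17] T [-0.86 -0.21 -0.04]
move cm [ 0.011  0.241 -0.036] ry -0.399
```

Emit:
{"api": "move_arm", "payload": {
  "increments": [
    [0,-0.04,0.05,0,0.1,0,0],
    [0,-0.04,0,0,0.1,0,0],
    [0,-0.04,0,0,0.1,0,0],
    [0,-0.04,0,0,0.1,0,0],
    [0,-0.04,0,0,0.1,0,0],
    [0,-0.04,0,0,0.1,0,0],
    [0,-0.04,0,0,0.1,0,0],
    [0,-0.04,0,0,0.1,0,0],
    [0,-0.04,0,0,0.1,0,0],
    [0,-0.04,0,0,0.1,0,0],
    [0,0,0,0,0,0,0]
  ]
}}

```text
clock: 6.02
tcp_pos: [0.4532, 0.1851, 0.0872]
ee_rot: [-0.34, 0.34, 0.62, -0.62]
contact_force: [1.0, -2.3, 4.1]
finger_gap: 0.0137
```

```bash
python3 - <<'E'
from h import *
goto([.4531,.1858,.081],112.6)
E
```

```text
t 6.025 tcp [0.4532 0.1851 0.0872] jaw -147.47 tilt [ 0.001 -0.    -1.   ] q [ 0.72  0.32 -0.51  0.   -0.74 -0.15] gap 0.01367757595808177 F [ 0.97 -2.33  4.07] T [-0.88 -0.29  0.  ]
move cm [ 0.068  0.622 -0.028] ry -1.398
```

Emit:
{"api": "move_arm", "payload": {
  "increments": [
    [0,0,0,0,0,0,0.5],
    [0,0,0,0,0,0,0.5],
    [0,0,0,0,0,0,0.5],
    [0,-2,0,0,0,0,0.5],
    [0,-3,0,0,0,0,0.5],
    [0,-2.3,0,0,0,0,0.5],
    [0,0,0,0,-0.165,0,0.5],
    [0,0,0,0,-0.165,0,0.5],
    [0,0,0,0,-0.165,0,0.5],
    [0,0,0,0,-0.165,0,0.5],
    [0,0,0,0,-0.165,0,0.5],
    [0,0,0,0,-0.165,0,0.5],
    [0,0,-3.3,0,0,0,0.5],
    [0,0,-3.5,0,0,0,0.5],
    [0,0,-3.4,0,0,0,0.5],
    [0,0,0,0,0,0,0.5]
  ]
}}

```text
clock: 8.02
tcp_pos: [0.4546, 0.2891, 0.1595]
ee_rot: [-0.005, 0.005, 0.707, -0.707]
contact_force: [-0.7, -0.9, 0.5]
finger_gap: 0.0424
```

```bash
python3 - <<'E'
from h import *
goto([.4525,.287,.041],89.3)
c=cam('top'); cv2.imwrite('pics/top2.png',cv2.resize(c['pixels'][160:260,200:400,::-1],None,fx=4,fy=4,interpolation=cv2.INTER_CUBIC))
E
```

```text
t 8.025 tcp [0.4546 0.2891 0.1595] jaw -90.75 tilt [ 0.  0. -1.] q [ 0.87  0.3  -0.31 -0.   -0.96  0.69] gap 0.04240913141048561 F [-0.66 -0.9   0.48] T [-0.05 -0.01  0.01]
move cm [ 0.203 11.851  0.212] ry -0.001
```

View pics/top2.png

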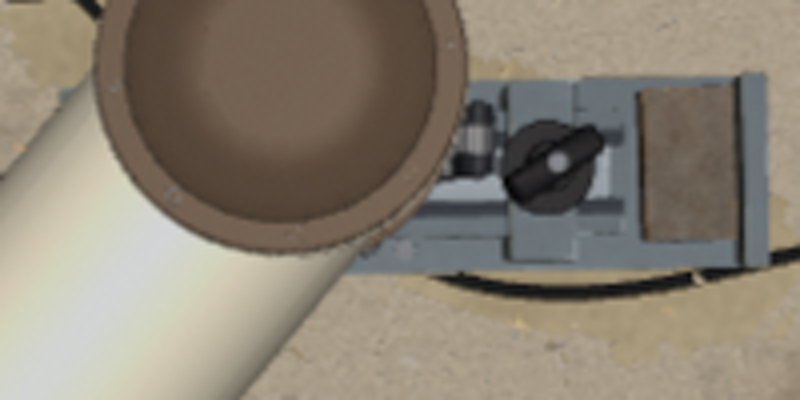

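The knob wing now runs from lower left to upper right about (557,160), so it turned clockwise by roughly 80° and stays there. The bar and offcut haven't moved. Next I'll descend onto the fin.

Emit:
{"api": "move_arm", "payload": {
  "increments": [
    [0.16,2.5,0.31,0,0,0,0.5],
    [0,2.5,0,0,0,0,0.5],
    [0,2.5,0,0,0,0,0.5],
    [0,2.3,0,0,0,0,0.5],
    [0,1.4,0,0,0,0,0.5],
    [0,0.6,0,0,0,0,0.5],
    [0,0,0,0,0,0,0.5]
  ],
  "squeeze": 20
}}

```text
clock: 8.95
tcp_pos: [0.4531, 0.2839, 0.0421]
ee_rot: [-0.006, 0.006, 0.707, -0.707]
contact_force: [-0.2, -0.0, 0.4]
finger_gap: 0.0425
```

```bash
python3 - <<'E'
from h import *
goto([.453,.286,.041],89.3)
c=cam('side'); cv2.imwrite('pics/side2.png',cv2.resize(c['pixels'][180:300,220:360,::-1],None,fx=5,fy=5,interpolation=cv2.INTER_CUBIC))
E
```

```text
t 8.95 tcp [0.4531 0.2839 0.0421] jaw -90.91 tilt [ 0.  0. -1.] q [ 0.86  0.45 -0.44  0.   -0.68  0.69] gap 0.04246384390003903 F [-0.15 -0.01  0.37] T [ 0.03  0.03 -0.02]
move cm [ 0.01   0.105 -0.207] ry -0.004
```

View pics/side2.png

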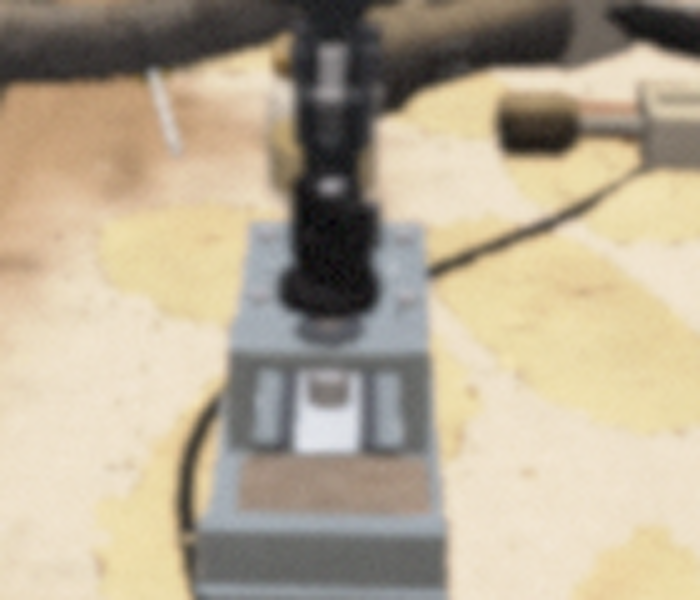

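The knob has risen on its thread (flange at (330,290)), with the fin and gripper hidden behind it and nothing disturbed. I'll centre on the fin and close.

Emit:
{"api": "move_arm", "payload": {
  "increments": [
    [0,0.05,-0.2,0,0,0,0.4],
    [0,0,0,0,0,0,0.25],
    [0,0,0,0,0,0,0.1],
    [0,0,0,0,0,0,0],
    [0,0,0,0,0,0,0],
    [0,0,0,0,0,0,0]
  ],
  "squeeze": 20
}}

```text
clock: 9.75
tcp_pos: [0.4532, 0.2863, 0.0418]
ee_rot: [-0.005, 0.006, 0.707, -0.707]
contact_force: [-0.4, 0.0, 4.2]
finger_gap: 0.0117
```

```bash
python3 - <<'E'
from h import *
goto([.453,.286,.041],89.3)
E
```

```text
t 9.75 tcp [0.4532 0.2863 0.0418] jaw -90.88 tilt [ 0.001  0.001 -1.   ] q [ 0.87  0.45 -0.44  0.   -0.68  0.69] gap 0.011716441658432226 F [-0.4   0.03  4.2 ] T [-0.05  0.18  0.04]
move cm [0.021 0.084 0.031] ry -0.003
```

Emit:
{"api": "move_arm", "payload": {
  "increments": [
    [0,-0.05,-0.1,0,0,0,0],
    [0,0,-0.2,0,0,0,0],
    [0,0,-0.2,0,0,0,0],
    [0,0,-0.2,0,0,0,0],
    [0,0,-0.2,0,0,0,0],
    [0,0,-0.2,0,0,0,0],
    [0,0,-0.2,0,0,0,0],
    [0,0,-0.2,0,0,0,0]
  ]
}}

```text
clock: 10.75
tcp_pos: [0.4531, 0.3011, 0.0418]
ee_rot: [0.006, -0.006, -0.707, 0.707]
contact_force: [-0.4, -2.2, 2.5]
finger_gap: 0.0117
```

```bash
python3 - <<'E'
from h import *
goto([.453,.286,.041],89.3)
c=cam('top'); cv2.imwrite('pics/top3.png',cv2.resize(c['pixels'][160:260,200:400,::-1],None,fx=4,fy=4,interpolation=cv2.INTER_CUBIC))
c['depth']=cv2.medianBlur(c['depth'],3)
a=ld('top');P=cloud(c)
np.set_printoptions(linewidth=250,suppress=True)
print((P[203:207,230:262,2]*1000).round().astype(int)); print((P[205,230:262,1]*1000).round().astype(int))
E
```

```text
t 10.75 tcp [0.4531 0.3011 0.0418] jaw -90.91 tilt [-0. -0. -1.] q [ 0.88  0.46 -0.42 -0.   -0.69  0.67] gap 0.011668456610080587 F [-0.43 -2.18  2.45] T [-0.55 -0.2   0.1 ]
move cm [-0.013  0.085  1.514] ry -0.004
[[392 393 393 392 393 395 395 396 397 398 398 398 399 399 399 399 400 401 401 401 402 402 403 402 402 402 403 402 402 402 402 402]
 [392 392 392 392 393 395 395 395 397 397 397 398 399 399 399 399 400 401 401 401 401 402 402 402 402 402 402 403 402 402 402 402]
 [392 392 393 393 393 393 395 396 396 397 397 398 398 399 399 399 400 401 401 401 401 401 401 402 402 402 403 403 402 402 402 402]
 [392 393 393 393 393 393 394 396 396 396 397 398 398 399 399 400 400 400 400 400 400 400 401 401 402 402 401 401 402 402 402 402]]
[338 337 335 334 333 332 331 330 328 327 326 325 324 323 322 321 319 318 317 316 315 314 313 312 310 309 308 307 306 305 304 303]
```

View pics/top3.png

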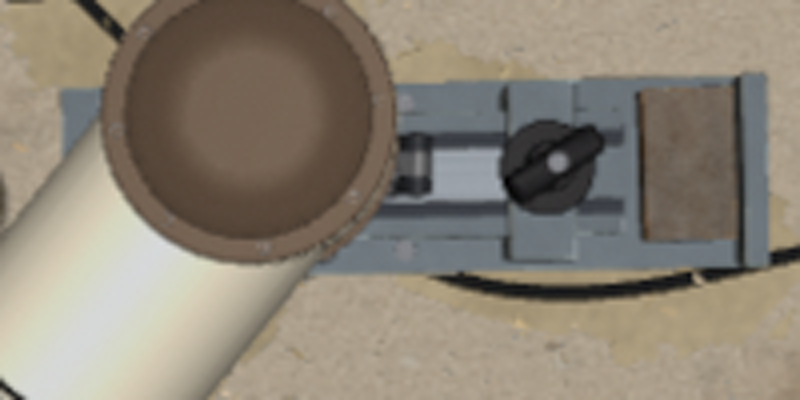

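The arm hides the end plate, but the bar is following the gripper at about 2 N with the knob and offcut unchanged. From here I'll go by force in small chunks.

Emit:
{"api": "move_arm", "payload": {
  "increments": [
    [0,0,-0.1,0,0,0,0],
    [0,0,-0.1,0,0,0,0],
    [0,0,-0.1,0,0,0,0]
  ]
}}

```text
clock: 11.18
tcp_pos: [0.4532, 0.304, 0.0419]
ee_rot: [0.006, -0.006, -0.707, 0.707]
contact_force: [0.5, -2.2, 2.0]
finger_gap: 0.0117
```

Emit:
{"api": "move_arm", "payload": {
  "increments": [
    [0,0,-0.1,0,0,0,0],
    [0,0,-0.1,0,0,0,0],
    [0,0,-0.1,0,0,0,0]
  ]
}}

```text
clock: 11.55
tcp_pos: [0.4532, 0.3071, 0.0418]
ee_rot: [0.006, -0.006, -0.707, 0.707]
contact_force: [0.5, -1.8, 1.1]
finger_gap: 0.0117
```

Emit:
{"api": "move_arm", "payload": {
  "increments": [
    [0,0,-0.1,0,0,0,0],
    [0,0,-0.1,0,0,0,0],
    [0,0,-0.1,0,0,0,0]
  ]
}}

```text
clock: 11.92
tcp_pos: [0.4533, 0.3101, 0.0419]
ee_rot: [-0.006, 0.006, 0.707, -0.707]
contact_force: [-0.5, -1.9, 1.4]
finger_gap: 0.0122
```

Emit:
{"api": "move_arm", "payload": {
  "increments": [
    [0,0,-0.1,0,0,0,0],
    [0,0,-0.1,0,0,0,0],
    [0,0,-0.1,0,0,0,0]
  ]
}}

```text
clock: 12.3
tcp_pos: [0.4533, 0.3131, 0.0418]
ee_rot: [0.006, -0.006, -0.707, 0.707]
contact_force: [-0.0, -0.5, 0.7]
finger_gap: 0.0118
```

```bash
python3 - <<'E'
from h import *
c=cam('side'); cv2.imwrite('pics/side3.png',cv2.resize(c['pixels'][180:300,220:360,::-1],None,fx=5,fy=5,interpolation=cv2.INTER_CUBIC))
print(sense()['contact_force'])
E
```

```text
[ 0.00430862 -0.38833507  0.47069706]
```

Emit:
{"api": "move_arm", "payload": {
  "increments": [
    [0,0,-0.1,0,0,0,0],
    [0,0,-0.1,0,0,0,0],
    [0,0,-0.1,0,0,0,0]
  ]
}}

```text
clock: 12.72
tcp_pos: [0.4534, 0.3161, 0.0419]
ee_rot: [0.006, -0.006, -0.707, 0.707]
contact_force: [-1.0, -0.6, -0.6]
finger_gap: 0.0117
```

Emit:
{"api": "move_arm", "payload": {
  "increments": [
    [0,0,-0.1,0,0,0,0],
    [0,0,-0.1,0,0,0,0]
  ]
}}

```text
clock: 12.98
tcp_pos: [0.4534, 0.3181, 0.0418]
ee_rot: [0.006, -0.006, -0.707, 0.707]
contact_force: [0.2, -0.8, 0.3]
finger_gap: 0.0117
```

Emit:
{"api": "move_arm", "payload": {
  "increments": [
    [0,0,-0.1,0,0,0,0],
    [0,0,-0.1,0,0,0,0]
  ]
}}

```text
clock: 13.22
tcp_pos: [0.4535, 0.3201, 0.0419]
ee_rot: [0.006, -0.006, -0.707, 0.707]
contact_force: [1.5, -1.1, -0.7]
finger_gap: 0.0118
```

Emit:
{"api": "move_arm", "payload": {
  "increments": [
    [0,0,-0.1,0,0,0,0],
    [0,0,-0.1,0,0,0,0]
  ]
}}

```text
clock: 13.48
tcp_pos: [0.4535, 0.3221, 0.0419]
ee_rot: [0.006, -0.006, -0.707, 0.707]
contact_force: [-0.2, -1.3, -0.7]
finger_gap: 0.0117
```

Emit:
{"api": "move_arm", "payload": {
  "increments": [
    [0,0,-0.1,0,0,0,0],
    [0,0,-0.1,0,0,0,0]
  ]
}}

```text
clock: 13.72
tcp_pos: [0.4535, 0.3241, 0.0419]
ee_rot: [0.006, -0.006, -0.707, 0.707]
contact_force: [-0.5, -1.3, 0.5]
finger_gap: 0.0115
```

Emit:
{"api": "move_arm", "payload": {
  "increments": [
    [0,0,-0.05,0,0,0,0],
    [0,0,-0.05,0,0,0,0]
  ]
}}

```text
clock: 13.98
tcp_pos: [0.4535, 0.3251, 0.0419]
ee_rot: [-0.006, 0.006, 0.707, -0.707]
contact_force: [0.2, -0.3, -0.7]
finger_gap: 0.0119
```

Emit:
{"api": "move_arm", "payload": {
  "increments": [
    [0,0,-0.05,0,0,0,0],
    [0,0,-0.05,0,0,0,0]
  ]
}}

```text
clock: 14.22
tcp_pos: [0.4536, 0.326, 0.0419]
ee_rot: [0.006, -0.006, -0.707, 0.707]
contact_force: [-0.1, -0.6, -1.3]
finger_gap: 0.0117
```

Emit:
{"api": "move_arm", "payload": {
  "increments": [
    [0,0,-0.05,0,0,0,0],
    [0,0,-0.05,0,0,0,0]
  ]
}}

```text
clock: 14.48
tcp_pos: [0.4536, 0.327, 0.0419]
ee_rot: [0.006, -0.006, -0.707, 0.707]
contact_force: [0.3, -0.8, -1.5]
finger_gap: 0.0116
```

Emit:
{"api": "move_arm", "payload": {
  "increments": [
    [0,0,-0.05,0,0,0,0],
    [0,0,-0.05,0,0,0,0]
  ]
}}

```text
clock: 14.72
tcp_pos: [0.4536, 0.328, 0.0419]
ee_rot: [0.006, -0.006, -0.707, 0.707]
contact_force: [0.6, -0.9, -1.1]
finger_gap: 0.012
```

Emit:
{"api": "move_arm", "payload": {
  "increments": [
    [0,0,-0.05,0,0,0,0],
    [0,0,-0.05,0,0,0,0]
  ]
}}

```text
clock: 14.98
tcp_pos: [0.4536, 0.329, 0.0419]
ee_rot: [-0.006, 0.006, 0.707, -0.707]
contact_force: [0.3, 0.6, -1.3]
finger_gap: 0.0118
```

Emit:
{"api": "move_arm", "payload": {
  "increments": [
    [0,0,-0.05,0,0,0,0],
    [0,0,-0.05,0,0,0,0]
  ]
}}

```text
clock: 15.22
tcp_pos: [0.4537, 0.33, 0.0419]
ee_rot: [-0.006, 0.006, 0.707, -0.707]
contact_force: [0.1, 0.6, -0.9]
finger_gap: 0.0119
```

Emit:
{"api": "move_arm", "payload": {
  "increments": [
    [0,0,-0.05,0,0,0,0],
    [0,0,-0.05,0,0,0,0]
  ]
}}

```text
clock: 15.48
tcp_pos: [0.4536, 0.3307, 0.0419]
ee_rot: [0.006, -0.005, -0.707, 0.707]
contact_force: [0.1, -2.1, -1.0]
finger_gap: 0.012
```

Emit:
{"api": "move_arm", "payload": {
  "increments": [
    [0,0,-0.05,0,0,0,0],
    [0,0,0,0,0,0,0]
  ]
}}

```text
clock: 15.72
tcp_pos: [0.4536, 0.3307, 0.0419]
ee_rot: [0.006, -0.005, -0.707, 0.708]
contact_force: [0.5, -4.4, 0.8]
finger_gap: 0.012
```

The tail has hit the stud: the TCP stopped at y=0.3307 and force is building at about 4.6 N/mm. I'll bring it up to 10 N.

Emit:
{"api": "move_arm", "payload": {
  "increments": [
    [0,0,-0.05,0,0,0,0],
    [0,0,-0.04,0,0,0,0],
    [0,0,0,0,0,0,0]
  ]
}}

```text
clock: 16.1
tcp_pos: [0.4535, 0.3308, 0.0419]
ee_rot: [0.006, -0.005, -0.706, 0.708]
contact_force: [1.0, -6.2, 1.2]
finger_gap: 0.0121
```

Emit:
{"api": "move_arm", "payload": {
  "increments": [
    [0,0,-0.05,0,0,0,0],
    [0,0,-0.04,0,0,0,0],
    [0,0,0,0,0,0,0]
  ]
}}

```text
clock: 16.48
tcp_pos: [0.4534, 0.3309, 0.042]
ee_rot: [0.006, -0.005, -0.706, 0.709]
contact_force: [3.6, -7.9, 2.7]
finger_gap: 0.0115
```

Emit:
{"api": "move_arm", "payload": {
  "increments": [
    [0,0,-0.05,0,0,0,0],
    [0,0,-0.04,0,0,0,0],
    [0,0,0,0,0,0,0],
    [0,0,0,0,0,0,0]
  ]
}}

```text
clock: 16.98
tcp_pos: [0.4534, 0.331, 0.0421]
ee_rot: [0.006, -0.005, -0.705, 0.709]
contact_force: [3.8, -9.9, 3.3]
finger_gap: 0.0118
```

Emit:
{"api": "move_arm", "payload": {
  "increments": [
    [0,0,0,0,0,0,0],
    [0,0,0,0,0,0,0],
    [0,0,0,0,0,0,0],
    [0,0,0,0,0,0,0]
  ]
}}

```text
clock: 17.48
tcp_pos: [0.4534, 0.331, 0.042]
ee_rot: [0.006, -0.005, -0.705, 0.709]
contact_force: [2.6, -10.2, 3.9]
finger_gap: 0.012
```

Emit:
{"api": "move_arm", "payload": {
  "increments": [
    [0,0,0.09,0,0,0,0],
    [0,0,0.09,0,0,0,0],
    [0,0,0.07,0,0,0,0],
    [0,0,0,0,0,0,0]
  ]
}}

```text
clock: 17.98
tcp_pos: [0.4535, 0.3308, 0.0419]
ee_rot: [0.006, -0.005, -0.707, 0.708]
contact_force: [1.5, -6.0, 0.9]
finger_gap: 0.0118
```

Emit:
{"api": "move_arm", "payload": {
  "increments": [
    [0,0,0.08,0,0,0,0],
    [0,0,0,0,0,0,0]
  ]
}}

```text
clock: 18.23
tcp_pos: [0.4535, 0.3307, 0.0419]
ee_rot: [0.006, -0.005, -0.707, 0.707]
contact_force: [0.4, -3.4, -0.1]
finger_gap: 0.0119
```

Emit:
{"api": "move_arm", "payload": {
  "increments": [
    [0,0,0,0,0,0,0.1],
    [0,0,0,0,0,0,0.25],
    [0,0,0,0,0,0,0.4],
    [0,0,0,0,0,0,0.4],
    [0,0,0,0,0,0,0.4]
  ]
}}

```text
clock: 18.85
tcp_pos: [0.4537, 0.3313, 0.042]
ee_rot: [-0.005, 0.006, 0.707, -0.707]
contact_force: [-0.2, 0.8, 0.4]
finger_gap: 0.0341
```

```bash
python3 - <<'E'
from h import *
goto([.4535,.3307,.041],89.3)
E
```

```text
t 18.85 tcp [0.4537 0.3313 0.042 ] jaw -90.9 tilt [ 0.     0.001 -1.   ] q [ 0.92  0.49 -0.38 -0.   -0.71  0.64] gap 0.034140531732100875 F [-0.24  0.83  0.36] T [-0.03 -0.   -0.01]
move cm [0.024 0.1   0.061] ry -0.003
```

Released cleanly. I'll lift and back away toward the base so the top camera can see the jig.

Emit:
{"api": "move_arm", "payload": {
  "increments": [
    [0,-2,0,0,0,0,0.4],
    [0,-3,0,0,0,0,0.4],
    [0,-4,0,0,0,0,0.4],
    [0,-4,0,0,0,0,0.4],
    [0,-3,0,0,0,0,0.4],
    [0,0,-3,0,0,0,0.4],
    [1,0,-4,0,0,0,0.4],
    [2,0,-4,0,0,0,0.4],
    [3,0,-4,0,0,0,0.4],
    [3,0,-4,0,0,0,0.4],
    [3,0,-3,0,0,0,0.4],
    [2,0,-2,0,0,0,0.4],
    [0,0,0,0,0,0,0.4],
    [0,0,0,0,0,0,0.4]
  ]
}}

```text
clock: 20.6
tcp_pos: [0.3176, 0.5727, 0.2018]
ee_rot: [0.006, -0.006, -0.707, 0.707]
contact_force: [-0.1, 0.7, -0.7]
finger_gap: 0.0344
```

```bash
python3 - <<'E'
from h import *
goto([.4535,.3307,.041],89.3)
c=cam('top'); cv2.imwrite('pics/top4.png',cv2.resize(c['pixels'][160:260,150:400,::-1],None,fx=3.2,fy=3.2,interpolation=cv2.INTER_CUBIC))
c['depth']=cv2.medianBlur(c['depth'],3); P=cloud(c)[180:230,215:330].reshape(-1,3)
for n,q in(('fin',P[(P[:,2]>.07)&(P[:,2]<.08)&(P[:,1]>.25)]),): print(n,len(q),q.mean(0).round(4))
Q=cloud(c)[170:230,320:360].reshape(-1,3); Q=Q[(Q[:,2]>.1)&(Q[:,2]<.14)]; w,V=np.linalg.eigh(np.cov(Q[:,:2].T)); print('wing',Q.mean(0).round(4),np.degrees(np.arctan2(V[1,1],V[0,1])))
E
```

```text
t 20.6 tcp [0.3176 0.5727 0.2018] jaw -90.91 tilt [-0. -0. -1.] q [ 1.31  0.46  0.04 -0.   -1.16  0.24] gap 0.034399581582869626 F [-0.11  0.72 -0.68] T [-0.02 -0.02  0.02]
move cm [-13.972  16.086  23.974] ry -0.004
fin 73 [0.4531 0.3326 0.0761]
wing [0.4526 0.1875 0.1167] 122.4038277813855
```

View pics/top4.png

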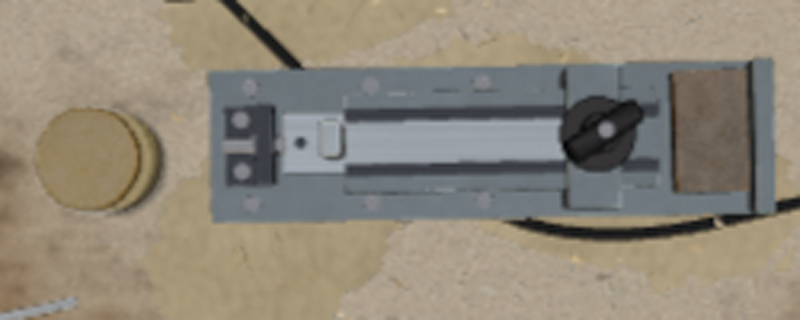

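The final view shows the tail at (284,143) on the stud tip at (282,143). The wing is turned, and the offcut (710,130) and jar (90,160) stand where they were.

```bash
python3 -c "
from plant import sign_off
print(sign_off())"
```

```text
the job is handed in; nothing more can be done
None
```

The job is done and handed in at about 20.6 s, well inside the 48 s limit.

- **Knob:** I gripped the wing and turned it 1.40 rad clockwise, following its climb. The top camera afterwards measured a turn of 80° (1.40 rad), so the joint should read between 1.4 and 1.7. That is past the 1.0 loose mark and short of the 2.2 limit.
- **Bar:** I drew it by its fin with a 20 N grip, at about 1–2 N drag. Contact came after 44.4 mm, when the tool stopped and the force rose.
- **Press and release:** I pressed at about 10 N (9.9 and 10.2 N read half a second apart), eased off to about 3 N, opened the gripper and moved clear.
- **Last checks:** The final top picture shows the tail on the stud and the wing where it was left. The offcut and jar stand where they were, judged by eye, and the tool force is near zero.
- **Readings that disagreed:**
  - The camera gives 45.2 mm of bar travel against the arm's 44.4 mm.
  - The knob-top depth rose 3.9 mm where about 5.6 mm was expected. The depth readings are noisy, so I did not treat this as a fault.
  - During the press a sideways force of up to about 4 N appeared. It faded when I eased off.

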